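# Bring the red-lidded spice jar to the front of the carousel

## Robot

A 6-joint arm with a two-finger parallel gripper is mounted at the origin on the work surface. World frame = base frame: x ahead of the robot, y to its left, z up, the work surface at z = 0. Lengths are in m, angles in degrees, forces in N, time in s.
With the tool pointing down it reaches from about 0.35 to 0.875 m from the base axis. Payload 4.2 kg.
Tool frame: the origin (TCP) lies midway between the tips of the shut fingers; the grasp point (between the pads) lies 19 mm behind it; x points along the fingers, y is the direction in which the jaws open and shut, and the axes are right-handed (so a half turn about x gives the same grasp; the last joint's range is limited). The gripper opens to 87 mm and grips with 3 to 60 N. Pads are 19 mm wide; open, the fingers measure 117 mm over their backs; the gripper's body (75 mm by 190 mm) begins 51 mm behind the grasp point.
Start: joints at [-62.303, 22.042, 0.453, 0, -68.411, -14.817], TCP at [0.139, -0.609, 0.223] pointing down, gripper open.
Joint ranges: [-179.83, 179.83], [-69.29, 118.12], [-61.27, 80.66], [-181.25, 117.63], [-171.15, -9.14], [-177.46, 177.46]. Speed limits (degrees/s): [159.86, 159.86, 180, 180, 180, 180].

## Interface

Orientations are given as a 3x3 rotation matrix whose columns are the frame's x, y, z axes.
In Python, from station import r gives the robot as it stands.
- The arm moves only by the tool play_rows, never from a script. Its argument "plan" is a list that holds one entry, the list of rows, each a list of 6 numbers: the shift along the tool's x, y, z in cm, then the turn, a rotation vector about the tool's x, y, z in units of 10 degrees (1.0 is 10 degrees). A call has 1 to 5 rows; each row is the pose to reach, as a shift and turn from the pose commanded when the call began, along the tool's axes at that moment; what a row does not reach only later rows make up. A row lasts 1/8 s, in which the tool goes at most 62.5 mm and 10.7 degrees, less where a joint would pass 70% of its speed; a pose out of reach is approached as far as the arm can. A call with a gripper value outside its range is refused whole. "hand" is the opening, from 0 (shut) to 1 (fully open), set as the call begins (left out, the last holds). The fingers move at their own pace and stop on an object; the grip force is fixed at half the most. Time passes only in rows, so rows that repeat a pose let the fingers close. It gives the time, the measured TCP pose, the force and the opening at its end, in the units of the state.
- r.sense(): the state, without advancing time (a new reading comes with each control period).
- r.capture(name): name is "scene" or "top"; returns (picture, depth): 480x640x3 uint8, blue, green, red; 480x640 float32, m along the optical axis (not along the pixel's ray), 0 where there is no reading.
- r.get_calibration(name): a dict with "vfov" (degrees; the focal length in pixels is half the picture's height over the tangent of half this angle, whatever the lens; pixels are square), "cx", "cy" (the principal point, pixels), "rvec" (rotation vector, rad) and "tvec" (3), from world to camera coordinates, as OpenCV has them. Camera axes: x right, y down, z forward; pixel columns grow to the right and rows downward; lengths in m; the calibration is good to about 2 mm. A picture is of the moment at which its call begins. get_calibration takes no time and is no camera call.
- r.finish_job(): hands the job in, once; it reports no verdict.
The state is a dict: "time_s": time; "joints": joint angles; "joint_velocities": joint speeds; "effort": joint torques, N m; "tcp_pos": TCP position; "ee_rot": TCP orientation; "wrist_force": force on the tool from outside, world axes, zero at the start; "moment": the same for the moment, N m; "gripper_width": opening from 0.0 (shut) to 1.0 (fully open).
Only numpy, scipy, OpenCV 4.12 (cv2) and the standard library are available. Lean on these libraries where they do the work, as an engineer would, in place of code of your own. Each camera call takes 0.05 s, during which the arm holds its last target.

## Task

Turn the spice carousel beside the pressure cooker by pushing the steel pegs on its rim with the fingertips, without spinning it fast, until the red-lidded jar stands squarely at the front, in line with the yellow-marked pointer, then let go and leave it at rest. Do not touch or lift any jar: all four stay standing in their wells. Leave the cooker, bowl, spoon rest and spatula where they are.

Things in the scene. Friction and masses are not known exactly. Their poses are not given: they have to be found in the camera images.
- carousel: brown wooden turntable disc, 290 mm across, 18 mm thick, top 30 mm above the counter. Origin on its vertical turning axis, at its underside. Turns either way, any amount; about 1 N at the rim moves it and friction stops it soon after. Four jar wells (rings 57 mm across, 10 mm high) 68 mm from the axis every 90 degrees from its x axis; steel rim pegs midway between; hub pin 30 mm high
- front (a point): the front place, where the red-lidded jar's centre must come: 68 mm from the carousel's axis, towards the pointer, 60 mm above the counter. It does not turn. The pointer is a black tongue 50 mm wide with a yellow diamond, sticking out from under the disc on the robot's side (to 185 mm from the axis, 8 mm high)
- peg0 (a point): mid-height of a rim peg: upright steel cylinder 16 mm across, standing 55 mm above the disc, 128 mm from the carousel's axis; its top is 85 mm and this point 62 mm above the counter. It is fixed to the disc and turns with it
- peg1 (a point): mid-height of a rim peg: upright steel cylinder 16 mm across, standing 55 mm above the disc, 128 mm from the carousel's axis; its top is 85 mm and this point 62 mm above the counter. It is fixed to the disc and turns with it
- peg2 (a point): mid-height of a rim peg: upright steel cylinder 16 mm across, standing 55 mm above the disc, 128 mm from the carousel's axis; its top is 85 mm and this point 62 mm above the counter. It is fixed to the disc and turns with it
- peg3 (a point): mid-height of a rim peg: upright steel cylinder 16 mm across, standing 55 mm above the disc, 128 mm from the carousel's axis; its top is 85 mm and this point 62 mm above the counter. It is fixed to the disc and turns with it
- red_jar_centre (a point): centre of the marked spice jar (red lid and red band), 45 mm across, 60 mm tall, standing loose in a well of the carousel, with about 1.5 mm play; its lid's top is 90 mm above the counter. It stands in any of the four wells
- jar_b_centre (a point): centre of a white-lidded spice jar, 45 mm across, 60 mm tall, standing loose in a well of the carousel, lid's top 90 mm above the counter
- jar_c_centre (a point): centre of a white-lidded spice jar, 45 mm across, 60 mm tall, standing loose in a well of the carousel, lid's top 90 mm above the counter
- jar_d_centre (a point): centre of a white-lidded spice jar, 45 mm across, 60 mm tall, standing loose in a well of the carousel, lid's top 90 mm above the counter
- cooker: steel pressure cooker with spring-clip lid, 232 mm across, 190 mm high, its two handles reaching 170 mm either side along its x axis; origin at the centre of its underside; leave alone
- bowl: glass bowl, 150 mm across, 62 mm high; origin at the centre of its underside; leave alone
- rest: green plastic spoon rest: a dish 110 mm across and 16 mm high with a flat 34 mm wide tail out to 120 mm along its x axis; origin under the dish's centre; leave alone
- spatula: blue silicone spatula lying on the counter, 260 mm long, along its x axis; leave alone
Things that resemble listed ones, but are neither listed nor needed, are in the scene too. Leave any pink or turquoise look-alike of the part that bears jar_d_centre alone.

How it is judged (in metres and radians):
At the end, for the whole second after the job is handed in: the red-lidded jar's centre is within 14 mm (about 12 degrees of turn) of the front place, the carousel is at rest, all four jars stand upright in their wells, and the cooker, bowl, spoon rest and spatula are within 20 mm of where they were (horizontal distance between red_jar_centre and front below 0.014 m and angular speed of carousel below 0.05 rad/s and angle between each of red_jar_centre, jar_b_centre, jar_c_centre, jar_d_centre's own z axis and vertical below 0.12 rad and height (world z) of red_jar_centre between 0.055 and 0.066 m and height (world z) of jar_b_centre between 0.055 and 0.066 m and height (world z) of jar_c_centre between 0.055 and 0.066 m and height (world z) of jar_d_centre between 0.055 and 0.066 m and horizontal distance between each of red_jar_centre, jar_b_centre, jar_c_centre, jar_d_centre and carousel below 0.076 m and distance of each of cooker, bowl, rest, spatula from where it was at the start of the episode below 0.02 m); the robot touches nothing.
It fails at once if a jar is pushed or squeezed by the robot (over 1 N) (contact force between any of the fingers, the arm and red_jar above 1 N or contact force between any of the fingers, the arm and jar_b above 1 N or contact force between any of the fingers, the arm and jar_c above 1 N or contact force between any of the fingers, the arm and jar_d above 1 N).
It fails at once if a jar is lifted by more than 10 mm or tipped (height (world z) of any of red_jar_centre, jar_b_centre, jar_c_centre, jar_d_centre above 0.07 m or angle between any of red_jar_centre, jar_b_centre, jar_c_centre, jar_d_centre's own z axis and vertical above 0.35 rad).
It fails at once if the carousel is spun fast (over 3 rad/s) (angular speed of carousel above 3 rad/s).
It fails at once if the cooker, bowl, spoon rest or spatula is shifted by more than 20 mm (distance of any of cooker, bowl, rest, spatula from where it was at the start of the episode above 0.02 m).
It also fails if it takes over 45 s, if anything falls off the work surface, if the arm or the gripper's body presses on something with over 40 N, if the wrist force passes 120 N, or if a joint passes its speed limit or range.

## Working session

There is one attempt and no reset: what is moved stays moved. The work goes in short steps, Python scripts to look and compute and a tool call to move; the robot and the scene stay as the last step left them, time stands still between calls to the robot, and variables do not carry over. Pictures are saved under pics/ and viewed, and the job is handed in when it is done.

Besides the shell and the picture viewer there is one more tool, called after "Emit:" by a JSON object that holds its "method" and its "body", one argument or row to a line. play_rows: Moves the arm, as the interface text tells. Its arguments: {"type":"object","properties":{"plan":{"type":"array","items":{"type":"array","items":{"type":"array","items":{"type":"number"}}}},"hand":{"type":"number"}},"required":["plan"]}

```bash
mkdir -p pics; ls; python3 - <<'E'
from station import r
import cv2
for n in("scene","top"):
    p,d=r.capture(n); cv2.imwrite(f"pics/{n}0.png",p)
    import numpy as np; np.save(f"pics/{n}0.npy",d); print(n,r.get_calibration(n))
s=r.sense();print(s)
E
```

```text
pics
scene {'vfov': 47.94635349997605, 'cx': 324.1447706611554, 'cy': 247.43618003551762, 'rvec': array([ 1.01563754,  2.61526267, -0.82151086]), 'tvec': array([ 0.37235705, -0.27769935,  1.63685658])}
top {'vfov': 49.638196287102915, 'cx': 320.4404154976084, 'cy': 239.57078910690365, 'rvec': array([ 2.17724586, -2.1235652 ,  0.17555904]), 'tvec': array([0.00213608, 0.54055078, 1.10487189])}
{'time_s': 0.1, 'joints': array([-6.23038760e+01,  2.20872811e+01,  3.88666139e-01, -2.35064447e-02,
       -6.84120846e+01, -1.48162434e+01]), 'joint_velocities': array([-0.03660944, -0.09437065,  0.05260972,  0.01966091, -0.01672649,
       -0.02541614]), 'effort': array([ 1.08030031e-04, -3.91690671e+01,  1.87933713e+01,  4.23189729e+00,
        1.34490972e-02, -6.98855160e-05]), 'tcp_pos': array([ 0.13920551, -0.60875644,  0.22157116]), 'ee_rot': array([[-5.60201268e-04, -2.22759754e-01,  9.74873211e-01],
       [ 1.88798709e-03,  9.74871391e-01,  2.22760423e-01],
       [-9.99998061e-01,  1.96533871e-03, -1.25556650e-04]]), 'wrist_force': array([ 0.43004811, -0.18636275, -0.19801101]), 'moment': array([-0.0111782 , -0.0165001 ,  0.02857187]), 'gripper_width': 1.0020634975104443}
```

View pics/top0.png

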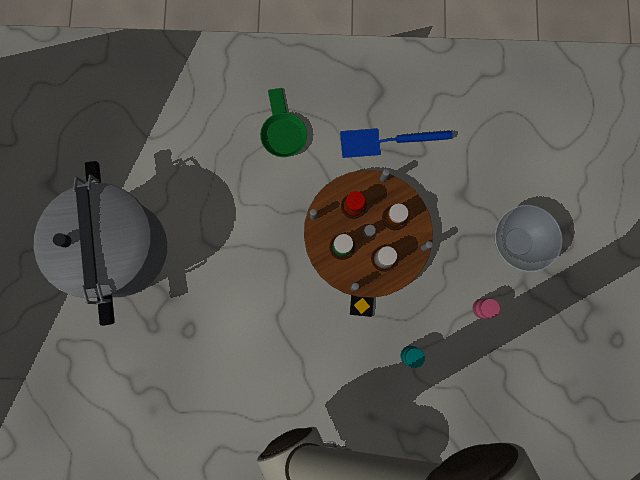

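View pics/scene0.png

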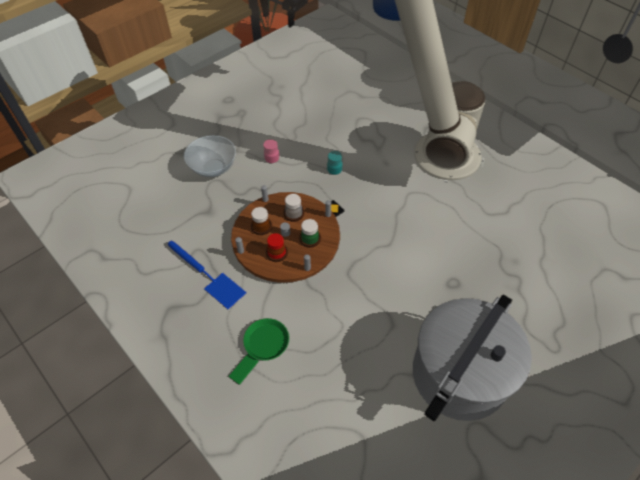

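The top picture shows the disc centred near pixel (370,232), with pegs at about (313,213), (386,175), (428,245) and (355,287). The red lid is at (355,203) and the pointer's diamond at (362,306). The cooker is far left and the bowl is to the right at (530,238). Pink and teal jars stand nearby at (487,309) and (412,356).

```bash
cat > h.py <<'E'
import numpy as np,cv2
from station import r
def cam(n):
    c=r.get_calibration(n);f=240/np.tan(np.radians(c['vfov'])/2)
    K=np.array([[f,0,c['cx']],[0,f,c['cy']],[0,0,1]]);R=cv2.Rodrigues(np.array(c['rvec']))[0];return K,R,np.array(c['tvec']).ravel()
def bp(n,u,v,z):
    K,R,t=cam(n);d=R.T@np.linalg.solve(K,[u,v,1]);o=-R.T@t
    return o+d*(z-o[2])/d[2]
def proj(n,P):
    K,R,t=cam(n);q=(K@(R@np.atleast_2d(P).T+t[:,None]));return (q[:2]/q[2]).T
E
python3 - <<'E'
from h import *
p=cv2.imread("pics/top0.png")
c=p[145:345,270:470]; cv2.imwrite("pics/crop0.png",cv2.resize(c,(600,600),interpolation=cv2.INTER_CUBIC))
for n,u,v,z in [("hub",370,230,.06),("p",313,213,.085),("p",386,175,.085),("p",428,245,.085),("p",355,287,.085),("red",356,202,.09),("w",399,212,.09),("w",386,256,.09),("g",343,242,.09),("dia",362,306,.008),("pink",487,308,.06),("teal",412,356,.06),("bowl",530,238,.03)]:
    print(n,bp("top",u,v,z).round(4))
E
```

```text
hub [ 0.5613 -0.0915  0.06  ]
p [0.5905 0.0334 0.085 ]
p [ 0.6786 -0.1223  0.085 ]
p [ 0.5279 -0.2124  0.085 ]
p [ 0.4352 -0.0585  0.085 ]
red [ 0.6159 -0.0577  0.09  ]
w [ 0.5967 -0.1498  0.09  ]
w [ 0.5015 -0.1225  0.09  ]
g [ 0.5289 -0.0315  0.09  ]
dia [ 0.3979 -0.081   0.008 ]
pink [ 0.3989 -0.3435  0.06  ]
teal [ 0.2948 -0.1826  0.06  ]
bowl [ 0.5577 -0.4542  0.03  ]
```

View pics/crop0.png

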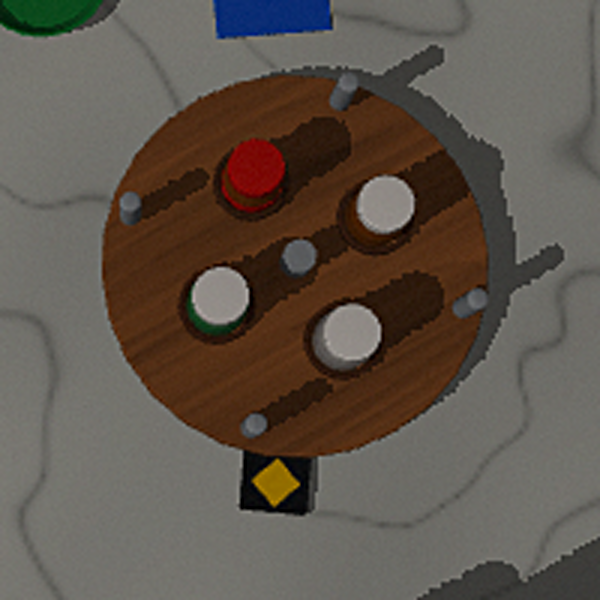

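The geometry agrees: the axis is at about (0.558,-0.090), the pegs sit on a 0.127 m radius at phase -15°+90k, and the red jar is at about 30°. The pointer is at about 177°, so the disc must turn about +147° counter-clockwise. I'll straddle the peg at -15° and carry it round with the tool turning along. First I move above it.

Emit:
{"method": "play_rows", "body": {
  "plan": [
    [[0.2,2.7,4.9,0,0,0],[0.6,5.4,9.8,0,0,0],[1,8.1,14.7,0,0,0],[1,10.8,19.6,0,0,0],[1,13.5,24.5,0,0,0]]
  ],
  "hand": 0.7
}}

```text
time_s: 0.72
tcp_pos: [0.349, -0.4215, 0.2122]
ee_rot: [[-0.001, -0.223, 0.975], [0.0, 0.975, 0.223], [-1.0, 0.001, -0.0]]
wrist_force: [0.6, -0.4, 0.8]
gripper_width: 0.704
```

Emit:
{"method": "play_rows", "body": {
  "plan": [
    [[0,2.7,4.9,0,0,0],[0,5.4,9.8,0,0,0],[0,8.1,14.7,0,0,0],[0,10.8,19.6,0,0,0],[0,13.5,24.5,0,0,0]]
  ]
}}

```text
time_s: 1.35
tcp_pos: [0.5578, -0.2353, 0.2122]
ee_rot: [[-0.001, -0.223, 0.975], [0.0, 0.975, 0.223], [-1.0, 0.0, -0.001]]
wrist_force: [0.7, -1.5, 0.5]
gripper_width: 0.704
```

Emit:
{"method": "play_rows", "body": {
  "plan": [
    [[0,2.7,4.9,0.7,0,0],[0,5.4,9.8,1.4,0,0],[0,8.1,14.5,2.1,0,0],[0,8.3,14.7,2.78,0,0],[0,8.3,14.7,2.78,0,0]]
  ]
}}

```text
time_s: 1.98
tcp_pos: [0.6816, -0.1224, 0.2114]
ee_rot: [[-0.002, 0.255, 0.967], [0.0, 0.967, -0.255], [-1.0, -0.0, -0.002]]
wrist_force: [-0.2, -0.5, -0.4]
gripper_width: 0.7
```

```bash
cat > chk.py <<'E'
from h import *
import sys
s=r.sense();R=s['ee_rot'];t=s['tcp_pos']
print(s['time_s'],t.round(4),'yaw',np.degrees(np.arctan2(R[1,2],R[0,2])).round(1),'j',s['joints'].round(1),'w',s['gripper_width'],'F',s['wrist_force'].round(1))
a=np.array([.558,-.090])
p=t[:2]-a;print('tcp rel axis r',np.hypot(*p).round(4),'phi',np.degrees(np.arctan2(p[1],p[0])).round(1))
phi=np.radians(float(sys.argv[1]));P=np.r_[a+.128*np.array([np.cos(phi),np.sin(phi)]),float(sys.argv[2])]
print('shift to peg, tool cm',(R.T@(P-t)*100).round(2))
print(R.round(3))
if len(sys.argv)>3:
    for n in("top","scene"):
        im,_=r.capture(n);cv2.imwrite(f"pics/{n}{sys.argv[3]}.png",im)
        c=im[145:345,270:470] if n=="top" else im[140:340,190:390]
        cv2.imwrite(f"pics/crop{n}{sys.argv[3]}.png",cv2.resize(c,(600,600),interpolation=cv2.INTER_CUBIC))
E
python3 chk.py -15 .05 1
```

```text
1.975 [ 0.6816 -0.1224  0.2114] yaw -14.8 j [   3.2   29.2   10.3   -0.   -71.3 -107.9] w 0.7001923697210745 F [-0.2 -0.5 -0.4]
tcp rel axis r 0.1278 phi -14.7
shift to peg, tool cm [16.14 -0.07  0.05]
[[-0.002  0.255  0.967]
 [ 0.     0.967 -0.255]
 [-1.    -0.    -0.002]]
```

View pics/scene1.png

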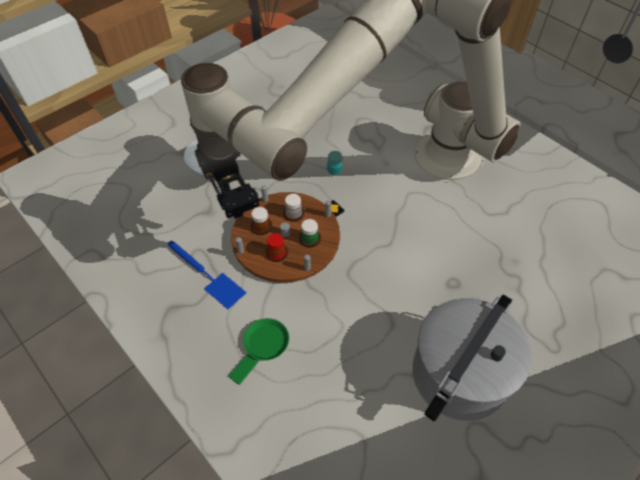

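View pics/top1.png

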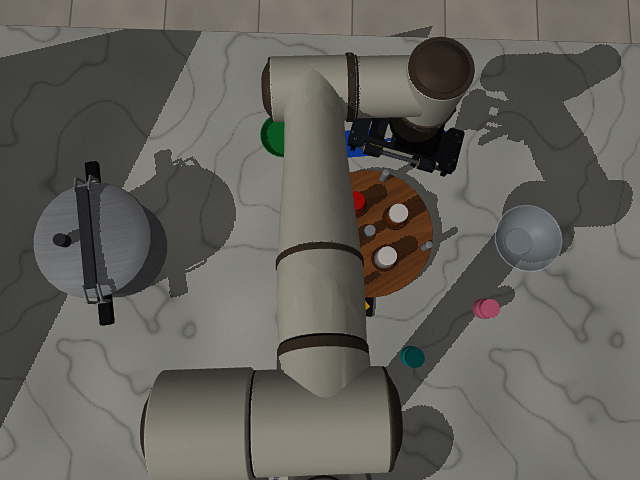

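The arm hovers beyond the disc's far rim, with the gripper over the -15° peg at about scene pixel (239,245). Nothing else looks close. I'll descend part way and check.

Emit:
{"method": "play_rows", "body": {
  "plan": [
    [[3,0,0,0,0,0],[6,0,0,0,0,0],[9,0,0,0,0,0],[10.5,0,0,0,0,0],[10.5,0,0,0,0,0]]
  ]
}}

```text
time_s: 2.7
tcp_pos: [0.6809, -0.1237, 0.1068]
ee_rot: [[-0.002, 0.258, 0.966], [-0.0, 0.966, -0.258], [-1.0, -0.001, -0.002]]
wrist_force: [-0.6, 0.3, 0.4]
gripper_width: 0.703
```

```bash
python3 chk.py -15 .05 2; python3 -c "
from h import *
print(proj('scene',[[.6816,-.1229,.085],[.6816,-.1224,.106]]))"
```

```text
2.7 [ 0.6809 -0.1237  0.1068] yaw -14.9 j [   3.1   33.6    2.5    0.   -59.  -108. ] w 0.7027672101079071 F [-0.6  0.3  0.4]
tcp rel axis r 0.1274 phi -15.3
shift to peg, tool cm [5.68 0.08 0.07]
[[-0.002  0.258  0.966]
 [-0.     0.966 -0.258]
 [-1.    -0.001 -0.002]]
[[239.17267051 238.06659523]
 [238.20787725 233.22060792]]
```

View pics/cropscene2.png

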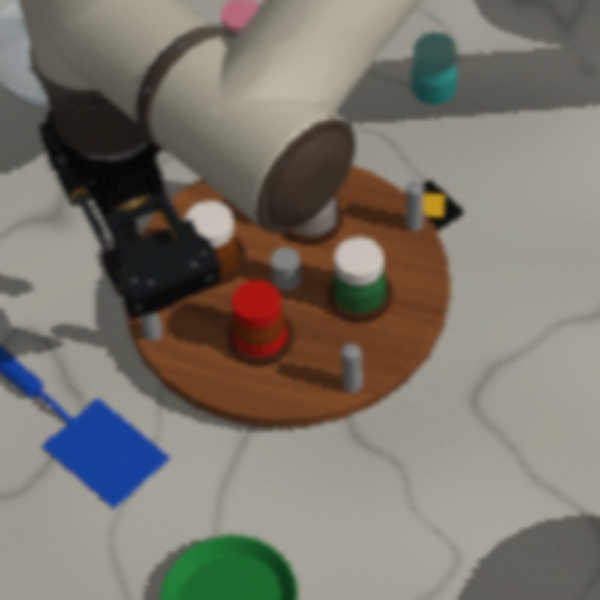

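View pics/croptop2.png

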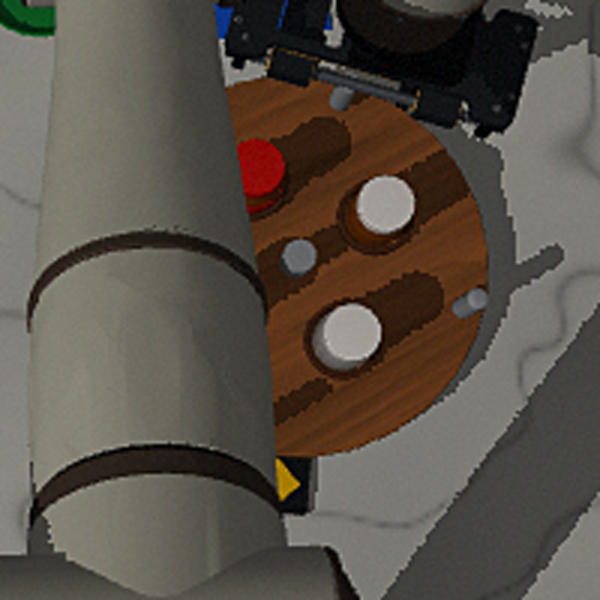

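The fingers straddle the -15° peg, whose tip shows just below the gripper at crop pixel (340,97). The gripper is clear of the jars, so I'll descend to z = 0.05 and then narrow the jaws.

Emit:
{"method": "play_rows", "body": {
  "plan": [
    [[1.5,0,0,0,0,0],[3,0.1,0.1,0,0,0],[4.5,0.1,0.1,0,0,0],[5.6,0.1,0.1,0,0,0],[5.6,0.1,0.1,0,0,0]]
  ]
}}

```text
time_s: 3.42
tcp_pos: [0.682, -0.1224, 0.0499]
ee_rot: [[-0.003, 0.258, 0.966], [-0.0, 0.966, -0.258], [-1.0, -0.001, -0.003]]
wrist_force: [-0.0, 0.9, -0.6]
gripper_width: 0.7
```

Emit:
{"method": "play_rows", "body": {
  "plan": [
    [[0,0,0,0,0,0],[0,0,0,0,0,0],[0,0,0,0,0,0]]
  ],
  "hand": 0.35
}}

```text
time_s: 3.8
tcp_pos: [0.6832, -0.1224, 0.0522]
ee_rot: [[0.001, 0.257, 0.966], [0.0, 0.966, -0.257], [-1.0, 0.0, 0.001]]
wrist_force: [0.3, -1.6, 0.4]
gripper_width: 0.443
```

```bash
python3 chk.py -15 .05; python3 -c "
import numpy as np
for k in range(1,6):
    t=np.radians(5*k);print((12.8*np.sin(t)).round(2),(12.8*(np.cos(t)-1)).round(2),-.5*k)"
```

```text
3.8 [ 0.6832 -0.1224  0.0522] yaw -14.9 j [   3.2   36.8   -0.3    0.   -52.9 -108.1] w 0.44315172293340266 F [ 0.3 -1.6  0.4]
tcp rel axis r 0.1293 phi -14.5
shift to peg, tool cm [ 0.22 -0.11 -0.13]
[[ 0.001  0.257  0.966]
 [ 0.     0.966 -0.257]
 [-1.     0.     0.001]]
1.12 -0.05 -0.5
2.22 -0.19 -1.0
3.31 -0.44 -1.5
4.38 -0.77 -2.0
5.41 -1.2 -2.5
```

Now the first arc, slowly, 15° in all.

Emit:
{"method": "play_rows", "body": {
  "plan": [
    [[0,0.67,-0.02,-0.3,0,0],[0,1.34,-0.07,-0.6,0,0],[0,2.0,-0.16,-0.9,0,0],[0,2.66,-0.28,-1.2,0,0],[0,3.31,-0.44,-1.5,0,0]]
  ]
}}

```text
time_s: 4.42
tcp_pos: [0.6874, -0.0894, 0.0519]
ee_rot: [[0.001, -0.003, 1.0], [-0.0, 1.0, 0.003], [-1.0, -0.0, 0.001]]
wrist_force: [-0.1, -1.7, -0.2]
gripper_width: 0.349
```

```bash
python3 chk.py 0 .05 3
```

```text
4.425 [ 0.6874 -0.0894  0.0519] yaw 0.2 j [  5.9  36.8  -0.4   0.  -52.8 -95.8] w 0.3489951145102372 F [-0.1 -1.7 -0.2]
tcp rel axis r 0.1294 phi 0.2
shift to peg, tool cm [ 0.19 -0.05 -0.14]
[[ 0.001 -0.003  1.   ]
 [-0.     1.     0.003]
 [-1.    -0.     0.001]]
```

View pics/cropscene3.png

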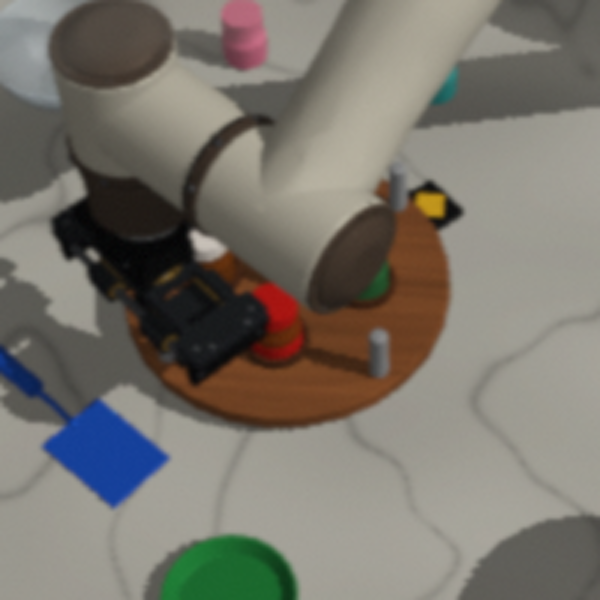

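The peg is being carried: the visible peg has moved round to crop (378,353), and the force is only 1.7 N. I'll continue at 4° per row.

Emit:
{"method": "play_rows", "body": {
  "plan": [
    [[0,0.89,-0.04,-0.4,0,0],[0,1.78,-0.14,-0.8,0,0],[0,2.66,-0.3,-1.2,0,0],[0,3.53,-0.52,-1.6,0,0],[0,4.38,-0.8,-2.0,0,0]]
  ]
}}

```text
time_s: 5.15
tcp_pos: [0.6792, -0.0458, 0.0518]
ee_rot: [[0.001, -0.344, 0.939], [-0.0, 0.939, 0.344], [-1.0, -0.0, 0.0]]
wrist_force: [0.0, -1.0, -0.2]
gripper_width: 0.351
```

Emit:
{"method": "play_rows", "body": {
  "plan": [
    [[0,0.89,-0.03,-0.4,0,0],[0,1.78,-0.12,-0.8,0,0],[0,2.66,-0.28,-1.2,0,0],[0,3.53,-0.5,-1.6,0,0],[0,4.38,-0.77,-2.0,0,0]]
  ]
}}

```text
time_s: 5.78
tcp_pos: [0.6566, -0.0074, 0.0518]
ee_rot: [[0.0, -0.645, 0.765], [-0.0, 0.765, 0.645], [-1.0, -0.0, -0.0]]
wrist_force: [-0.0, -1.2, -1.0]
gripper_width: 0.35
```

```bash
python3 chk.py 40 .05 4
```

```text
5.775 [ 0.6566 -0.0074  0.0518] yaw 40.1 j [ 13.5  33.8  -6.3   0.  -49.9 -63.3] w 0.34984816976016303 F [-0.  -1.2 -1. ]
tcp rel axis r 0.1287 phi 39.9
shift to peg, tool cm [ 0.18  0.01 -0.07]
[[ 0.    -0.645  0.765]
 [-0.     0.765  0.645]
 [-1.    -0.    -0.   ]]
```

View pics/cropscene4.png

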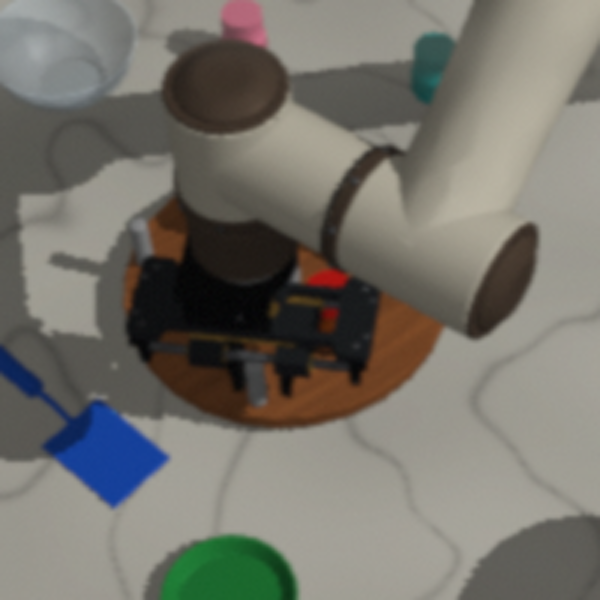

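View pics/croptop4.png

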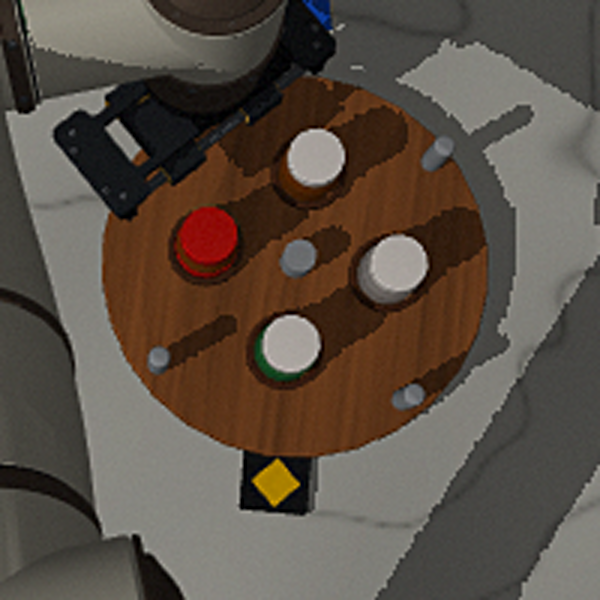

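The peg sits caged between the fingers in the scene crop at (257,380). In the top crop the red jar has come round to (208,236), and all jars stand. I'll carry on.

Emit:
{"method": "play_rows", "body": {
  "plan": [
    [[0,0.89,-0.03,-0.4,0,0],[0,1.78,-0.12,-0.8,0,0],[0,2.66,-0.28,-1.2,0,0],[0,3.53,-0.5,-1.6,0,0],[0,4.38,-0.77,-2.0,0,0]]
  ]
}}

```text
time_s: 6.5
tcp_pos: [0.623, 0.0211, 0.0518]
ee_rot: [[0.001, -0.867, 0.499], [-0.0, 0.499, 0.867], [-1.0, -0.001, 0.0]]
wrist_force: [0.3, -0.9, -0.4]
gripper_width: 0.354
```

Emit:
{"method": "play_rows", "body": {
  "plan": [
    [[0,0.89,-0.03,-0.4,0,0],[0,1.78,-0.12,-0.8,0,0],[0,2.66,-0.28,-1.2,0,0],[0,3.53,-0.5,-1.6,0,0],[0,4.38,-0.77,-2.0,0,0]]
  ]
}}

```text
time_s: 7.12
tcp_pos: [0.5815, 0.0364, 0.0519]
ee_rot: [[0.002, -0.985, 0.172], [0.0, 0.172, 0.985], [-1.0, -0.001, 0.0]]
wrist_force: [1.1, -1.3, 1.1]
gripper_width: 0.35
```

Emit:
{"method": "play_rows", "body": {
  "plan": [
    [[0,0.89,-0.03,-0.4,0,0],[0,1.78,-0.12,-0.8,0,0],[0,2.66,-0.28,-1.2,0,0],[0,3.53,-0.5,-1.6,0,0],[0,4.38,-0.77,-2.0,0,0]]
  ]
}}

```text
time_s: 7.75
tcp_pos: [0.5373, 0.0365, 0.0521]
ee_rot: [[0.002, -0.985, -0.175], [0.0, -0.175, 0.985], [-1.0, -0.002, 0.0]]
wrist_force: [0.7, -1.1, -0.5]
gripper_width: 0.347
```

```bash
python3 chk.py 100 .05 5
```

```text
7.75 [0.5373 0.0365 0.0521] yaw 100.1 j [ 21.2  24.5 -24.    0.  -41.3 -11.1] w 0.34708237922070423 F [ 0.7 -1.1 -0.5]
tcp rel axis r 0.1282 phi 99.3
shift to peg, tool cm [ 0.21  0.16 -0.02]
[[ 0.002 -0.985 -0.175]
 [ 0.    -0.175  0.985]
 [-1.    -0.002  0.   ]]
```

View pics/croptop5.png

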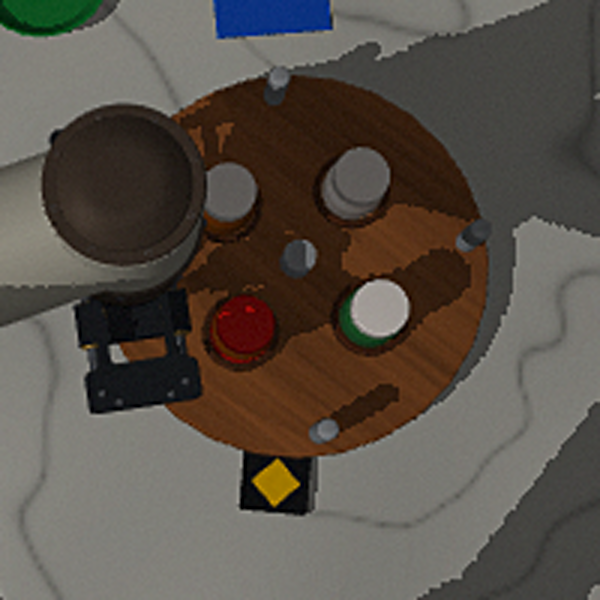

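All four jars stand and the red one is at crop (246,322). One more 20° arc, then I'll measure.

Emit:
{"method": "play_rows", "body": {
  "plan": [
    [[0,0.89,-0.03,-0.4,0,0],[0,1.78,-0.12,-0.8,0,0],[0,2.66,-0.28,-1.2,0,0],[0,3.53,-0.5,-1.6,0,0],[0,4.38,-0.77,-2.0,0,0]]
  ]
}}

```text
time_s: 8.48
tcp_pos: [0.4959, 0.0215, 0.052]
ee_rot: [[0.002, -0.865, -0.501], [0.001, -0.501, 0.865], [-1.0, -0.002, -0.001]]
wrist_force: [0.9, -0.1, -0.2]
gripper_width: 0.351
```

```bash
python3 chk.py 120 .05 6; cat > red.py <<'E'
from h import *
import sys
im=cv2.imread(sys.argv[1]);h=cv2.cvtColor(im,cv2.COLOR_BGR2HSV)
m=(((h[...,0]<6)|(h[...,0]>174))&(h[...,1]>190)&(h[...,2]>50)).astype(np.uint8)
n,l,s,c=cv2.connectedComponentsWithStats(m);i=1+s[1:,4].argmax()
print(s[i],c[i]);P=bp('top',*c[i],.087);d=P[:2]-[.558,-.09];print(P,np.hypot(*d),np.degrees(np.arctan2(d[1],d[0])))
y=((h[...,0]>15)&(h[...,0]<32)&(h[...,1]>190)&(h[...,2]>120)).astype(np.uint8)
n,l,s,c=cv2.connectedComponentsWithStats(y);i=1+s[1:,4].argmax()
P=bp('top',*c[i],.008);d=P[:2]-[.558,-.09];print('dia',s[i],P,np.degrees(np.arctan2(d[1],d[0])))
E
for i in 0 5 6; do python3 red.py pics/top$i.png; done
```

```text
8.475 [0.4959 0.0215 0.052 ] yaw 120.1 j [ 21.3  21.2 -29.9   0.  -38.7   8.8] w 0.3505464811067176 F [ 0.9 -0.1 -0.2]
tcp rel axis r 0.1277 phi 119.1
shift to peg, tool cm [0.2  0.2  0.04]
[[ 0.002 -0.865 -0.501]
 [ 0.001 -0.501  0.865]
 [-1.    -0.002 -0.001]]
[346 191  19  20 297] [354.81481481 200.56902357]
[ 0.61967607 -0.05539283  0.087     ] 0.0707219499896285 29.29729608406102
dia [354 298  16  16 126] [ 0.39921584 -0.07965986  0.008     ] 176.27411776134187
[341 243  20  20 294] [351.34693878 252.68707483]
[ 0.5070457  -0.04964032  0.087     ] 0.06500188488457703 141.61809714303988
dia [354 298  16  16 129] [ 0.39932444 -0.07979249  0.008     ] 176.31926757480937
[352 249  19  19 297] [361.1010101  257.77441077]
[ 0.4967784  -0.07036906  0.087     ] 0.06429197275039847 162.22135594926985
dia [354 298  16  16 129] [ 0.39932444 -0.07979249  0.008     ] 176.31926757480937
```

View pics/croptop6.png

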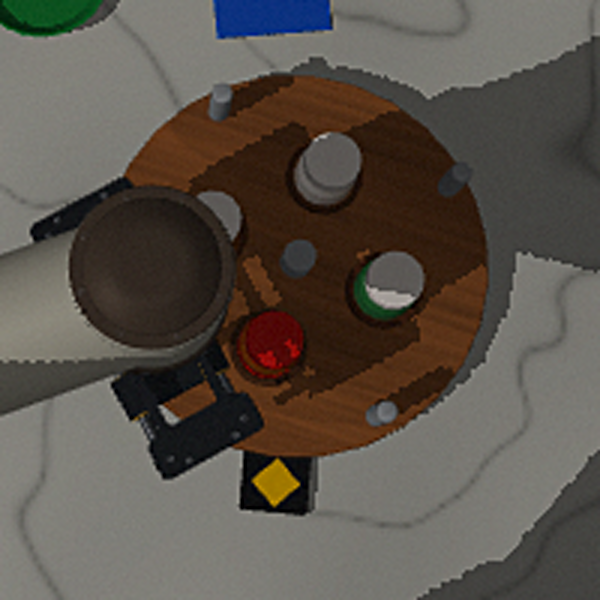

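The red jar is at about 163° and the pointer at about 176.5°, so about 13.5° remain. I'll make a decelerating 14° arc.

Emit:
{"method": "play_rows", "body": {
  "plan": [
    [[0,0.89,-0.03,-0.4,0,0],[0,1.78,-0.12,-0.8,0,0],[0,2.44,-0.24,-1.1,0,0],[0,2.88,-0.33,-1.3,0,0],[0,3.1,-0.38,-1.4,0,0]]
  ]
}}

```text
time_s: 9.2
tcp_pos: [0.4708, 0.0028, 0.0519]
ee_rot: [[0.002, -0.719, -0.695], [0.0, -0.695, 0.719], [-1.0, -0.001, -0.001]]
wrist_force: [1.7, 0.2, 0.3]
gripper_width: 0.349
```

Emit:
{"method": "play_rows", "body": {
  "plan": [
    [[0,0,0,0,0,0],[0,0,0,0,0,0]]
  ]
}}

```text
time_s: 9.45
tcp_pos: [0.4702, 0.0028, 0.0516]
ee_rot: [[0.001, -0.719, -0.695], [0.0, -0.695, 0.719], [-1.0, -0.001, -0.0]]
wrist_force: [0.3, -0.0, 0.7]
gripper_width: 0.353
```

```bash
python3 chk.py 134 .05 7; python3 red.py pics/top7.png
```

```text
9.45 [0.4702 0.0028 0.0516] yaw 134.0 j [ 20.2  19.3 -33.4   0.  -37.2  23.8] w 0.35295077086985144 F [ 0.3 -0.   0.7]
tcp rel axis r 0.1277 phi 133.4
shift to peg, tool cm [0.16 0.13 0.03]
[[ 0.001 -0.719 -0.695]
 [ 0.    -0.695  0.719]
 [-1.    -0.001 -0.   ]]
[360 250  19  20 292] [368.92123288 259.33219178]
[ 0.4938997  -0.08690049  0.087     ] 0.06417519746135657 177.23167160515257
dia [357 300  13  14  91] [ 0.39677188 -0.08250356  0.008     ] 177.33790133152115
```

View pics/croptop7.png

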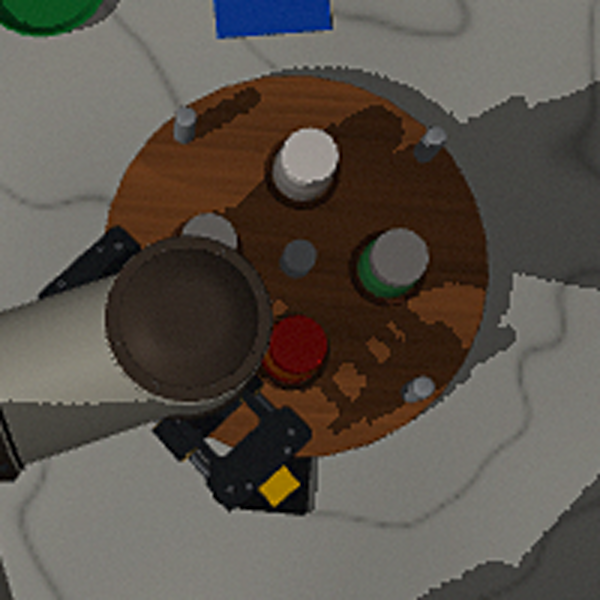

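View pics/cropscene7.png

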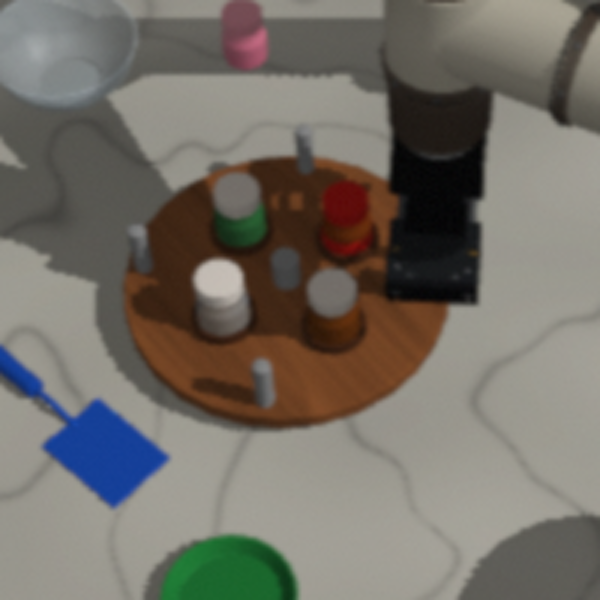

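The red jar (top crop (299,345)) is at about 177°, in line with the pointer at 176.5°. Now I back off the finger, open the jaws and rise.

Emit:
{"method": "play_rows", "body": {
  "plan": [
    [[0,-0.3,0,0,0,0],[0,-0.6,0,0,0,0],[0,-0.6,0,0,0,0],[0,-0.6,0,0,0,0]]
  ],
  "hand": 0.7
}}

```text
time_s: 10.05
tcp_pos: [0.4738, 0.0067, 0.0514]
ee_rot: [[-0.0, -0.718, -0.696], [-0.0, -0.696, 0.718], [-1.0, 0.0, 0.0]]
wrist_force: [0.1, -0.1, 1.2]
gripper_width: 0.671
```

Emit:
{"method": "play_rows", "body": {
  "plan": [
    [[-1.5,0,0,0,0,0],[-4,0,0,0,0,0],[-7,0,0,0,0,0],[-11,0,0,0,0,0],[-15,0,0,0,0,0]]
  ]
}}

```text
time_s: 10.68
tcp_pos: [0.4735, 0.0066, 0.2027]
ee_rot: [[-0.001, -0.718, -0.696], [-0.0, -0.696, 0.718], [-1.0, 0.001, 0.0]]
wrist_force: [1.0, 0.6, -0.8]
gripper_width: 0.696
```

Emit:
{"method": "play_rows", "body": {
  "plan": [
    [[0,0,4,0,0,0],[0,0,9,0,0,0],[0,0,14,0,0,0],[0,0,16,0,0,0],[0,0,16,0,0,0]]
  ]
}}

```text
time_s: 11.3
tcp_pos: [0.3619, 0.1222, 0.2018]
ee_rot: [[0.0, -0.716, -0.698], [0.001, -0.698, 0.716], [-1.0, -0.001, 0.0]]
wrist_force: [-0.6, -0.2, 0.0]
gripper_width: 0.702
```

```bash
python3 chk.py 134 .05 8; python3 red.py pics/top8.png
```

```text
11.3 [0.3619 0.1222 0.2018] yaw 134.2 j [ 43.4  -1.5 -32.5  -0.  -59.    0.9] w 0.7023099409772489 F [-0.6 -0.2  0. ]
tcp rel axis r 0.2889 phi 132.7
shift to peg, tool cm [ 15.18   0.72 -16.09]
[[ 0.    -0.716 -0.698]
 [ 0.001 -0.698  0.716]
 [-1.    -0.001  0.   ]]
[357 250  22  23 328] [368.26219512 260.17987805]
[ 0.49206915 -0.08552854  0.087     ] 0.06608230121557995 176.1201184041729
dia [354 298  16  16 129] [ 0.39932444 -0.07979249  0.008     ] 176.31926757480937
```

View pics/top8.png

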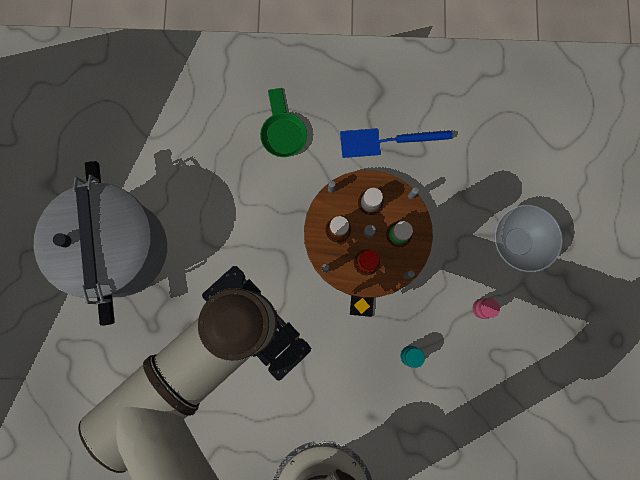

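View pics/scene8.png

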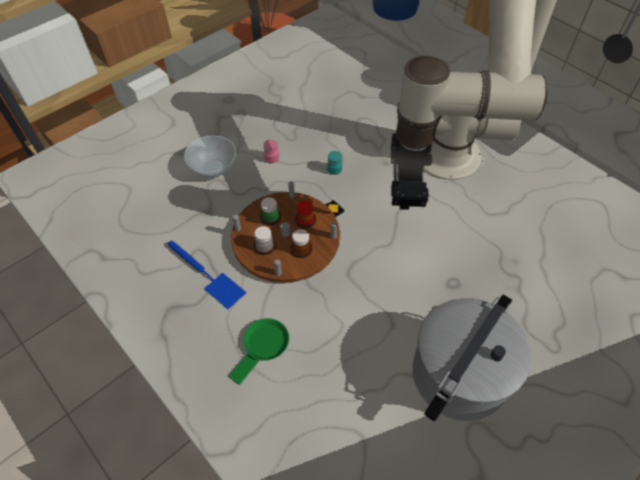

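The arm is clear of everything. The red lid is at (368,260), in line with the hub and the diamond at (362,306), and everything else is where it was. One more look for stillness, then I hand in.

```bash
python3 - <<'E'
from h import *
a=np.array([.559,-.09])
for u,v in [(333,187),(415,190),(410,274),(325,267)]:
    d=bp('top',u,v,.085)[:2]-a;print(np.hypot(*d).round(4),(np.degrees(np.arctan2(d[1],d[0]))%90).round(1))
im,_=r.capture("top");cv2.imwrite("pics/top9.png",im)
b=cv2.imread("pics/top8.png")
print(cv2.absdiff(im,b)[160:300,300:440].max())
E
python3 red.py pics/top9.png; python3 -c "
from station import r
print(r.finish_job())"
```

```text
0.1215 42.4
0.1296 42.8
0.1258 41.9
0.1266 41.2
89
[359 250  20  20 295] [368.88813559 259.36271186]
[ 0.49383327 -0.08683132  0.087     ] 0.06424492303718925 177.17291618047253
dia [354 298  16  16 129] [ 0.39932444 -0.07979249  0.008     ] 176.31926757480937
the job is handed in; nothing more can be done
None
```

The carousel is turned about 147° counter-clockwise, with the red-lidded jar at the front, and the job is handed in. I caged the -15° peg loosely between the fingertips and carried it round slowly, at most about 0.6 rad/s. Then I backed off, opened the jaws, and rose clear. The job took about 11 s of the 45 s allowed.

- **Alignment:** the red jar measured 176–177° about the axis and the pointer 176.3°. The peg phase gives about 177°. That puts the jar about 1–2 mm from the front place, against the 14 mm limit.
- **Other items:** in the last pictures all four jars stand in their wells. The cooker, bowl, spoon rest and spatula look unmoved by eye; I did not measure them. The wrist force readings stayed under about 2 N.
- **Disagreements:**
  - The red jar's measured radius came out at 64–71 mm instead of 68 mm, which I put down to a few mm of error in the axis and calibration.
  - The last two pictures were not identical over the carousel: the largest pixel difference was 89, and the red blob shifted by about 1 pixel. I think that is the arm's shadow moving as it settled, because the final reading matches the one taken before release. I did not rule out a small movement.

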